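Set a row of lacquered bowls to dry in the order of the row behind

TASK

Move the four freshly lacquered bowls from the long carrying board to the low drying rack, so that the new front row repeats the order of the row already drying: each bowl, still upside down, goes on the free front half of the short board that carries its twin in shape and size, centred across the board and directly in front of the twin, the same distance for all. Set the bowls down without dropping them, and do not shift the ones already drying.

Things in the scene. Friction and masses are not known exactly. Their poses are not given: they have to be found in the camera images.
- soup_bowl: Loose soup bowl: wide and high with round sides, rim 112 mm across, 68 mm high; foot ring on top 48 mm across and 14 mm tall, about 0.11 kg. Brown lacquered wood, upside down on its rim, anywhere in the row on the carrying board. Origin: centre of the rim plane (its underside); z up; round. Grip the foot ring from above: its sides are upright, the bowl falls away below it.
- deep_bowl: Loose deep bowl: narrow and the tallest, almost straight sides, rim 90 mm across, 80 mm high; foot ring on top 46 mm across and 14 mm tall, about 0.10 kg. Brown lacquered wood, upside down on its rim, anywhere in the row on the carrying board. Origin: centre of the rim plane (its underside); z up; round. Grip the foot ring from above: its sides are upright, the bowl falls away below it.
- flat_bowl: Loose flat bowl: the widest and the lowest, shallow sides, rim 118 mm across, 42 mm high; foot ring on top the widest, 60 mm across and 14 mm tall, about 0.09 kg. Brown lacquered wood, upside down on its rim, anywhere in the row on the carrying board. Origin: centre of the rim plane (its underside); z up; round. Grip the foot ring from above: its sides are upright, the bowl falls away below it.
- cup: Loose cup-sized bowl: the smallest of the four, rim 78 mm across, 50 mm high; foot ring on top 36 mm across and 14 mm tall, about 0.06 kg. Brown lacquered wood, upside down on its rim, anywhere in the row on the carrying board. Origin: centre of the rim plane (its underside); z up; round. Grip the foot ring from above: its sides are upright, the bowl falls away below it.
- soup_twin: Loose bowl of the same shape and size as soup_bowl (h = 68 mm), already drying upside down on the rear half of one of the rack's short boards. Origin: centre of its rim plane, on the board; z up; x, y parallel to the rack's at the start. The free place for soup_bowl: same board, same y and height, 136 mm from this origin along -x (towards the robot).
- deep_twin: Loose bowl of the same shape and size as deep_bowl (h = 80 mm), already drying upside down on the rear half of one of the rack's short boards. Origin: centre of its rim plane, on the board; z up; x, y parallel to the rack's at the start. The free place for deep_bowl: same board, same y and height, 136 mm from this origin along -x (towards the robot).
- flat_twin: Loose bowl of the same shape and size as flat_bowl (h = 42 mm), already drying upside down on the rear half of one of the rack's short boards. Origin: centre of its rim plane, on the board; z up; x, y parallel to the rack's at the start. The free place for flat_bowl: same board, same y and height, 136 mm from this origin along -x (towards the robot).
- cup_twin: Loose bowl of the same shape and size as cup (h = 50 mm), already drying upside down on the rear half of one of the rack's short boards. Origin: centre of its rim plane, on the board; z up; x, y parallel to the rack's at the start. The free place for cup: same board, same y and height, 136 mm from this origin along -x (towards the robot).
- rack: Low fixed wooden drying rack: dark rails along y carry 4 short boards, each 260 (x) by 92 mm, tops 67 mm above the table. Origin: centre of its underside, on the table; x points away from the robot, along the boards. Boards' centre lines: y = -202.5, -67.5, 67.5, 202.5 mm; rear row of bowls at x = +68 mm, front row (empty) at x = -68 mm.
- carry_board: Long fixed wooden board on battens, near the robot: 90 (x) by 700 mm (y), top 33 mm above the table. Origin: centre of its underside, on the table. The loose bowls stand on it at y = -195, -65, 65, 195 mm. At its +y end a small tin (52 mm high), at its -y end a polishing stone (22 mm high): no part in the job.
Not all that is in view belongs to the job. Leave any turquoise or yellow look-alike of the deep_twin alone.

How it is judged:
By the outcome, as a careful person would: the job done as asked, in the order asked, and still so for the second after the job is handed in, with the robot touching nothing.
It also fails if it takes over 96 s, if anything falls off the work surface, if the arm or the gripper's body presses on something with over 40 N, if the wrist force passes 120 N, or if a joint passes its speed limit or range.

ROBOT

A 7-joint arm with a two-finger parallel gripper is mounted at the origin on the work surface. World frame = base frame: x ahead of the robot, y to its left, z up, the work surface at z = 0. Lengths are in m, angles in rad, forces in N, time in s.
With the tool pointing down it reaches from about 0.35 to 0.9 m from the base axis. Payload 19.9 kg.
Tool frame: the origin (TCP) lies at the centre of the arm's flange, where the gripper is bolted on; the fingertips stand 199 mm ahead of it and the grasp point (between the pads) lies 180 mm ahead of it; z points along the fingers, y is the line along which they close (so a half turn about z gives the same grasp; the last joint's range is limited). The gripper opens to 94 mm and grips with 3 to 60 N. Pads are 16 mm wide; open, the fingers measure 119 mm over their backs; the gripper's body (75 mm by 177 mm) begins 78 mm behind the grasp point.
Start: joints at [1.143, 0.417, -0.01, 1.614, 0.005, 1.111, -0.053], TCP at [0.235, -0.579, 0.405] pointing down, gripper open.
Joint ranges: [-2.81, 2.81], [-0.39, 2.02], [-1.27, 1.25], [0.06, 2.57], [-1.19, 4.33], [0.19, 2], [-2.82, 2.82]. Speed limits (rad/s): [1.89, 1.89, 2.39, 2.39, 3.01, 3.01, 3.01].

INTERFACE

Orientations are given as [roll, pitch, yaw] about the fixed x, y, z axes, in that order (R = Rz(yaw) Ry(pitch) Rx(roll)).
In Python, from rig import robot gives the robot as it stands. The module is installed in compiled form; this text tells all that it offers.
- The arm moves only by the tool play_rows, never from a script. Its argument "commands" is a list of rows, each a list of 2 entries, a list of its own where there are three numbers: the shift along the tool's x, y, z in units of 150 mm (1.0 is 150 mm), then the turn, a rotation vector about the tool's x, y, z in units of 90 degrees (1.0 is 90 degrees). A call has 1 to 20 rows; each row is the pose to reach, as a shift and turn from the pose commanded when the call began, along the tool's axes at that moment; what a row does not reach only later rows make up. A row lasts 1/8 s, in which the tool goes at most 62.5 mm and 10.7 degrees, less where a joint would pass 70% of its speed; a pose out of reach is approached as far as the arm can. A call with a number of a shift or a turn outside -1 to 1 is refused whole. A call with a gripper value outside its range is refused whole. "gripper" is the opening, from -1 (shut) to 1 (fully open), set as the call begins (left out, the last holds). The fingers move at their own pace and stop on an object; "force" is the grip in N (left out, the last holds). Time passes only in rows, so rows that repeat a pose let the fingers close. It gives the time, the measured TCP pose, the force, the opening and the grip force at its end, in the units of the state.
- robot.sense(): the state, without advancing time (a new reading comes with each control period).
- robot.read_camera(name): name is "scene" or "side" or "wrist"; returns a dict with "frame" (400x640x3 uint8, red, green, blue), "range_z" (400x640 float32, m along the optical axis (not along the pixel's ray), 0 where there is no reading), "fx", "fy", "cx", "cy" (pixels), "extrinsics" (4x4, takes a point from camera to world coordinates); the wrist camera has in their place "tool_from_camera" (4x4, takes a point from camera to tool coordinates, whose origin is the TCP and whose axes are the flange's). Camera axes: x right, y up, looking along -z (the intrinsics and any distortion apply to the point x, -y, -z); pixel columns grow to the right and rows downward; lengths in m; the calibration is good to about 2 mm. The wrist camera is an equidistant fisheye: a pixel r from the principal point sees the ray r / f radians off the axis. A picture is of the moment at which its call begins: read the wrist's pose just before it.
- robot.close_job(): hands the job in; it is judged then, once.
The state is a dict: "time": time; "joints": joint angles; "joint_vel": joint speeds; "joint_efforts": joint torques, N m; "ee_pos": TCP position; "eef_rot": TCP orientation; "ft_force": force on the tool from outside, world axes, zero at the start; "moment": the same for the moment, N m; "finger_gap": opening from 0.0 (shut) to 1.0 (fully open); "grip_force": force on a finger pad.
Only numpy, scipy, OpenCV 4.12 (cv2) and the standard library are available. Lean on these libraries where they do the work, as an engineer would, in place of code of your own. Each camera call takes 0.05 s, during which the arm holds its last target. There are 200 camera calls.

## Working session

There is one attempt and no reset: what is moved stays moved. The work goes in short steps, Python scripts to look and compute and a tool call to move; the robot and the scene stay as the last step left them, time stands still between calls to the robot, and variables do not carry over. Pictures are saved under pics/ and viewed, at most 14 in all, crops included, and the job is handed in when it is done.

Besides the shell and the picture viewer there is one more tool, called after ">>>" by a JSON object that holds its "api" and its "payload". play_rows: Moves the arm, as the interface text tells. Its arguments: {"type":"object","properties":{"commands":{"type":"array","items":{"type":"array"}},"gripper":{"type":"number"},"force":{"type":"number"}},"required":["commands"]}

```bash
mkdir -p pics; cat > h.py <<'E'
import numpy as np, cv2
from rig import robot
def cloud(c):
    h,w=c["range_z"].shape; v,u=np.mgrid[:h,:w]; z=c["range_z"]
    p=np.stack([(u-c["cx"])/c["fx"]*z,-(v-c["cy"])/c["fy"]*z,-z,np.ones_like(z)],-1)
    P=(p@np.array(c["extrinsics"]).T)[...,:3]; P[z==0]=np.nan
    return P
E
python3 - <<'E'
from h import *
print(robot.sense())
for n in("scene","side"):
    c=robot.read_camera(n); cv2.imwrite(f"pics/{n}0.png",c["frame"][...,::-1]); print(n,c["fx"],c["cx"],c["cy"],np.round(c["extrinsics"],3).tolist(),(c["range_z"]>0).mean())
    np.savez(f"{n}0.npz",P=cloud(c),f=c["frame"])
E
```

```text
{'time': 0.0, 'joints': array([ 1.14350826,  0.41794025, -0.01030526,  1.61415914,  0.00468479,
        1.11068762, -0.05301069]), 'joint_vel': array([-2.02304613e-05,  5.63773123e-04,  2.60757037e-03,  1.74944707e-03,
        1.51758914e-03,  4.18486837e-04, -2.14541884e-03]), 'joint_efforts': array([-9.89382061e-04, -8.51267982e+01,  6.38133287e-01, -4.26005852e+01,
       -4.87687136e-02,  1.85979396e-02,  1.66491145e-04]), 'ee_pos': array([ 0.23513859, -0.57893756,  0.4040525 ]), 'eef_rot': array([-3.14042465e+00,  7.45149327e-05,  3.85780902e-01]), 'ft_force': array([-0.62593046,  0.02601294, -0.28894341]), 'moment': array([-0.0640484 , -0.01456352, -0.05363161]), 'grip_force': 0.0, 'finger_gap': 1.0020167745892445}
scene 427.181820048357 309.4386617796327 192.32107072216792 [[0.571, -0.495, 0.655, 1.227], [0.821, 0.35, -0.452, -0.446], [-0.006, 0.796, 0.606, 0.663], [0.0, 0.0, 0.0, 1.0]] 0.9959453125
side 423.1996061419664 319.3811449432534 202.0371567958738 [[-0.983, 0.116, -0.144, 0.428], [-0.184, -0.697, 0.693, 0.704], [-0.02, 0.708, 0.706, 0.768], [0.0, 0.0, 0.0, 1.0]] 0.99587890625
```

View pics/scene0.png

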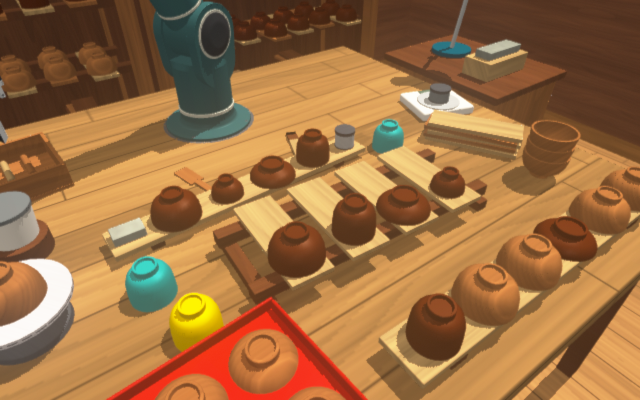

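View pics/side0.png

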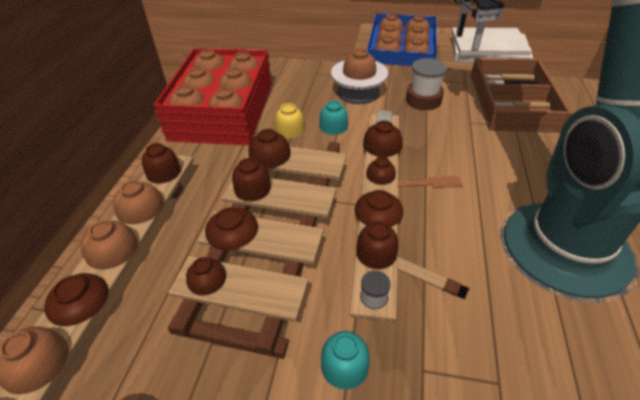

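The scene view shows, on the carrying board from the stone end, soup (175,208), cup (228,188), flat (272,172) and deep (313,147). The rack holds soup (297,248), deep (355,218), flat (404,206) and cup (448,182).

Things that could be mistaken for these:
- turquoise bowls at (150,283) and (388,136)
- a yellow bowl at (196,322)
- dark bowls on the far row at (436,325) and (565,238)
- bowls in the red tray at (264,360)

All of these are off the carrying board and the rack, so I'll leave them alone.

```bash
cat > meas.py <<'E'
from h import *
from scipy.optimize import least_squares
# name: rim dia, h, foot dia
D=dict(soup=(112,68,48),deep=(90,80,46),flat=(118,42,60),cup=(78,50,36))
px={'scene':dict(soup=(175,208),cup=(228,188),flat=(272,172),deep=(313,147),soup_t=(297,248),deep_t=(355,218),flat_t=(404,206),cup_t=(448,182)),
'side':dict(soup=(383,142),cup=(380,170),flat=(379,210),deep=(377,243),soup_t=(270,148),deep_t=(251,180),flat_t=(231,228),cup_t=(205,275))}
def ring(P,f,c0,name):
    rim,h,foot=np.array(D[name.split('_')[0]])/1e3
    base=.067 if name.endswith('_t') else .033
    q=P.reshape(-1,3); g=f.reshape(-1,3).astype(int)
    m=(np.hypot(q[:,0]-c0[0],q[:,1]-c0[1])<.065)&(g[:,0]-g[:,2]<110)
    a=q[m&(q[:,2]>base+h-.10)]
    t=a[abs(a[:,2]-base-h)<.004]
    r=foot/2
    t=t[np.hypot(*(t[:,:2]-c0[:2]).T)<foot*.8]
    (x,y),rr=cv2.minEnclosingCircle(t[:,:2].astype(np.float32))
    # robust: annulus penalty outside radius
    s=least_squares(lambda p:np.maximum(np.hypot(t[:,0]-p[0],t[:,1]-p[1])-r,0)*1e3+1e-2*np.hypot(*(p-[x,y]))*1e3,[x,y],loss='soft_l1').x
    return s,rr*2e3,foot*1e3,len(t),np.median(t[:,2])-base-h
E
python3 - <<'E'
from meas import *
R={}
for n in px:
    d=np.load(n+"0.npz")
    for k,(u,v) in px[n].items():
        s,dd,ft,N,dz=ring(d['P'],d['f'],d['P'][v,u],k)
        R.setdefault(k,[]).append(s); print(n,k,np.round(s,4),round(dd),ft,N,round(dz*1e3,1))
for k in R: print(k,np.round(np.mean(R[k],0),4))
for s in('','_t'):
    p=np.array([np.mean(R[k],0) for k in R if k.endswith('_t')==bool(s)]); print(np.diff(p,axis=0),np.linalg.norm(np.diff(p,axis=0),axis=1))
E
```

```text
scene soup [ 0.453  -0.2745] 45 48.0 98 -0.1
scene cup [ 0.4425 -0.1442] 35 36.0 65 -0.4
scene flat [ 0.4363 -0.0156] 60 60.0 123 -0.7
scene deep [0.4349 0.1116] 39 46.0 47 0.2
scene soup_t [ 0.7381 -0.1397] 46 48.0 163 -0.1
scene deep_t [ 0.7471 -0.0081] 43 46.0 115 -0.1
scene flat_t [0.7497 0.1303] 60 60.0 195 -1.1
scene cup_t [0.757  0.2633] 34 36.0 61 0.1
side soup [ 0.4446 -0.2612] 38 48.0 29 -2.4
side cup [ 0.4397 -0.1395] 35 36.0 30 -2.0
side flat [ 0.4327 -0.0089] 59 60.0 88 -1.9
side deep [0.4264 0.1185] 46 46.0 79 -1.9
side soup_t [ 0.7302 -0.1301] 44 48.0 35 -2.6
side deep_t [0.7381 0.0026] 42 46.0 42 -1.8
side flat_t [0.7462 0.1341] 59 60.0 108 -1.8
side cup_t [0.7531 0.2681] 36 36.0 82 -1.8
soup [ 0.4488 -0.2679]
cup [ 0.4411 -0.1418]
flat [ 0.4345 -0.0122]
deep [0.4306 0.115 ]
soup_t [ 0.7342 -0.1349]
deep_t [ 0.7426 -0.0028]
flat_t [0.748  0.1322]
cup_t [0.755  0.2657]
[[-0.00769907  0.1260206 ]
 [-0.00659072  0.12962904]
 [-0.00387721  0.12723904]] [0.12625556 0.12979648 0.1272981 ]
[[0.00841489 0.13215831]
 [0.00539775 0.13495136]
 [0.00705047 0.13353011]] [0.13242594 0.13505926 0.13371612]
```

>>> {"api": "play_rows", "payload": {"commands": [[[1,-1,-0.2],[0,0,-0.754]],[[1,-1,-0.2],[0,0,-0.754]],[[1,-1,-0.2],[0,0,-0.754]],[[1,-1,-0.2],[0,0,-0.754]],[[1,-1,-0.2],[0,0,-0.754]],[[1,-1,-0.2],[0,0,-0.754]],[[1,-1,-0.2],[0,0,-0.754]],[[1,-1,-0.2],[0,0,-0.754]],[[1,-1,-0.2],[0,0,-0.754]]]}}

```text
time: 1.23
ee_pos: [0.3177, -0.3836, 0.4345]
eef_rot: [-3.141, -0.0, 1.568]
ft_force: [-0.3, 0.2, -1.1]
finger_gap: 1.003
grip_force: 0.0
```

>>> {"api": "play_rows", "payload": {"commands": [[[1,0.4,0],[0,0,-0.002]],[[1,0.4,0],[0,0,-0.002]],[[1,0.4,0],[0,0,-0.002]],[[1,0.4,0],[0,0,-0.002]]]}}

```text
time: 1.72
ee_pos: [0.3786, -0.2316, 0.4349]
eef_rot: [3.141, 0.0, 1.576]
ft_force: [-0.3, -0.9, -0.1]
finger_gap: 1.0
grip_force: 0.0
```

```bash
python3 - <<'E'
from h import *
s=robot.sense();c=robot.read_camera("wrist"); cv2.imwrite("pics/w1.png",c["frame"][...,::-1])
print(s['ee_pos'],s['eef_rot'],c['fx'],c['cx'],c['cy'],np.round(c['tool_from_camera'],3).tolist(),(c["range_z"]>0).mean())
E
```

```text
[ 0.37863127 -0.23156516  0.43487127] [3.14127909e+00 2.13967202e-04 1.57620981e+00] 309.70691628693146 315.313830894085 200.39564783979412 [[-0.0, 0.968, 0.249, 0.071], [1.0, 0.0, 0.0, 0.001], [0.0, 0.249, -0.968, 0.02], [0.0, 0.0, 0.0, 1.0]] 0.97325
```

View pics/w1.png

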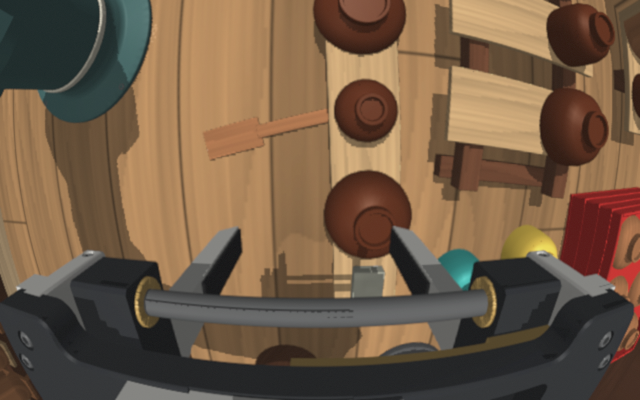

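The wrist view from above shows the soup bowl (370,215), the cup (368,110), the flat bowl (362,10) and, on the right, the twins at (575,125) and (582,35). I'll use its depth for the ring fits.

```bash
cat > wr.py <<'E'
from meas import *
from scipy.spatial.transform import Rotation as Ro
A=dict(soup=(.4488,-.2679),cup=(.4411,-.1418),flat=(.4345,-.0122),deep=(.4306,.115),soup_t=(.7342,-.1349),deep_t=(.7426,-.0028),flat_t=(.748,.1322),cup_t=(.755,.2657))
def wcloud():
    s=robot.sense(); c=robot.read_camera("wrist"); z=c["range_z"]; h,w=z.shape; v,u=np.mgrid[:h,:w]
    a=(u-c["cx"])/c["fx"]; b=(v-c["cy"])/c["fy"]; th=np.hypot(a,b)+1e-9; k=np.tan(np.minimum(th,1.4))/th
    p=np.stack([a*k*z,-b*k*z,-z,np.ones_like(z)],-1)
    T=np.eye(4); T[:3,:3]=Ro.from_euler('xyz',s['eef_rot']).as_matrix(); T[:3,3]=s['ee_pos']
    P=(p@(T@np.array(c["tool_from_camera"])).T)[...,:3]; P[(z==0)|(th>1.3)]=np.nan
    return P,c["frame"]
def look(A=A):
    P,f=wcloud()
    for k in A:
        try:
            s,dd,ft,N,dz=ring(P,f,np.array(A[k]),k)
            print(k,np.round(s,4),round(dd),ft,N,round(dz*1e3,1))
        except Exception: pass
    return P,f
E
python3 -c "from wr import *;look()"
```

```text
soup [ 0.4454 -0.274 ] 50 48.0 550 -0.2
cup [ 0.4394 -0.1446] 37 36.0 471 -0.2
flat [ 0.4333 -0.0193] 59 60.0 339 -0.1
deep [0. 0.] 0 46.0 0 nan
soup_t [ 0.7342 -0.1389] 50 48.0 356 -0.6
deep_t [ 0.7407 -0.0055] 49 46.0 314 -0.8
flat_t [0. 0.] 0 60.0 0 nan
cup_t [0. 0.] 0 36.0 0 nan
  return _methods._mean(a, axis=axis, dtype=dtype,
  ret = ret.dtype.type(ret / rcount)
```

>>> {"api": "play_rows", "payload": {"commands": [[[1,1,0],[0,0,0.003]],[[1,1,0],[0,0,0.003]],[[1,1,0],[0,0,0.003]],[[1,1,0],[0,0,0.003]],[[1,1,0],[0,0,0.003]],[[1,1,0],[0,0,0.003]]]}}

```text
time: 2.58
ee_pos: [0.527, -0.0849, 0.4343]
eef_rot: [-3.141, 0.0, 1.566]
ft_force: [-0.4, -0.2, 1.2]
finger_gap: 0.996
grip_force: 0.0
```

```bash
python3 -c "from wr import *;print(robot.sense()['ee_pos']);look()"
```

```text
[ 0.52703012 -0.08491815  0.43431811]
soup [ 0.4455 -0.2737] 49 48.0 294 -0.1
cup [ 0.4403 -0.1435] 36 36.0 206 -0.1
flat [ 0.4337 -0.0143] 61 60.0 770 -0.1
deep [0.4274 0.1145] 47 46.0 372 -0.3
soup_t [ 0.7349 -0.1387] 50 48.0 451 -0.4
deep_t [ 0.7412 -0.0042] 48 46.0 606 -0.4
flat_t [0.7481 0.1294] 61 60.0 443 -0.7
cup_t [0. 0.] 0 36.0 0 nan
  return _methods._mean(a, axis=axis, dtype=dtype,
  ret = ret.dtype.type(ret / rcount)
```

>>> {"api": "play_rows", "payload": {"commands": [[[1,0,0],[0,0,0]],[[1,0,0],[0,0,0]],[[1,0,0],[0,0,0]],[[1,0,0],[0,0,0]],[[1,0,0],[0,0,0]],[[1,0,0],[0,0,0]]]}}

```text
time: 3.38
ee_pos: [0.5279, 0.0652, 0.4346]
eef_rot: [-3.141, 0.0, 1.566]
ft_force: [-0.5, -0.9, -0.8]
finger_gap: 1.0
grip_force: 0.0
```

```bash
python3 -c "
from wr import *;print(robot.sense()['ee_pos'],robot.sense()['eef_rot']);P,f=look();cv2.imwrite('pics/w3.png',f[...,::-1])"
```

```text
[0.52785257 0.06515181 0.43461992] [-3.14147025e+00  4.00460589e-04  1.56623794e+00]
soup [0. 0.] 0 48.0 0 nan
cup [ 0.4398 -0.1433] 38 36.0 272 -0.2
flat [ 0.434  -0.0139] 61 60.0 337 -0.2
deep [0.4274 0.1153] 47 46.0 694 -0.1
soup_t [0. 0.] 0 48.0 0 nan
deep_t [0.7406 0.0039] 44 46.0 232 -0.3
flat_t [0.7478 0.1305] 62 60.0 671 -0.3
cup_t [0.7542 0.2652] 37 36.0 349 -0.3
  return _methods._mean(a, axis=axis, dtype=dtype,
  ret = ret.dtype.type(ret / rcount)
```

View pics/w3.png

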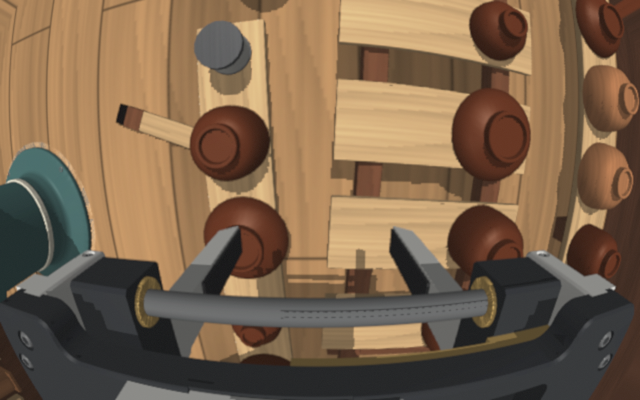

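>>> {"api": "play_rows", "payload": {"commands": [[[0.334,-0.67,0.2],[0,0,-0.003]],[[0.334,-0.67,0.2],[0,0,-0.003]],[[0.334,-0.67,0.2],[0,0,-0.003]],[[0.334,-0.67,0.2],[0,0,-0.003]],[[0.334,-0.67,0.2],[0,0,-0.003]]], "gripper": 1, "force": 20}}

```text
time: 4.05
ee_pos: [0.4282, 0.1164, 0.4048]
eef_rot: [3.141, -0.001, 1.572]
ft_force: [0.1, 0.7, -0.4]
finger_gap: 1.0
grip_force: 0.0
```

```bash
cat > go.py <<'E'
# go.py x y z : shift in tool units from current pose, yaw fix to pi/2
import sys; from h import *
from scipy.spatial.transform import Rotation as Ro
s=robot.sense(); R=Ro.from_euler('xyz',s['eef_rot'])
t=np.array(list(map(float,sys.argv[1:4])))
print(s['time'],np.round(s['ee_pos'],4),'gap',s['finger_gap'],'shift',np.round(R.inv().apply(t-s['ee_pos'])/.15,3),'turn',np.round((R.inv()*Ro.from_euler('xyz',[np.pi,0,np.pi/2])).as_rotvec()/(np.pi/2),4))
E
python3 go.py .4274 .1153 .301
```

```text
4.05 [0.4282 0.1164 0.4048] gap 0.9997342994104005 shift [-0.008 -0.006  0.692] turn [ 0.0001 -0.0003  0.0007]
```

>>> {"api": "play_rows", "payload": {"commands": [[[-0.008,-0.006,0.3],[0,0,0]],[[-0.008,-0.006,0.5],[0,0,0]],[[-0.008,-0.006,0.63],[0,0,0]],[[-0.008,-0.006,0.69],[0,0,0]],[[-0.008,-0.006,0.69],[0,0,0]]]}}

```text
time: 4.68
ee_pos: [0.4268, 0.1157, 0.301]
eef_rot: [-3.141, -0.0, 1.573]
ft_force: [0.3, 0.3, 0.2]
finger_gap: 1.001
grip_force: 0.0
```

```bash
python3 - <<'E'
from h import *
for n in("scene",):
    c=robot.read_camera(n); cv2.imwrite("pics/g1.png",cv2.resize(c["frame"][60:200,230:430,::-1],None,fx=4,fy=4))
E
python3 go.py .4274 .1153 .301
```

```text
4.725 [0.4269 0.1158 0.3015] gap 0.999425837111486 shift [-0.003  0.004  0.004] turn [ 0.0001 -0.0002  0.0014]
```

View pics/g1.png

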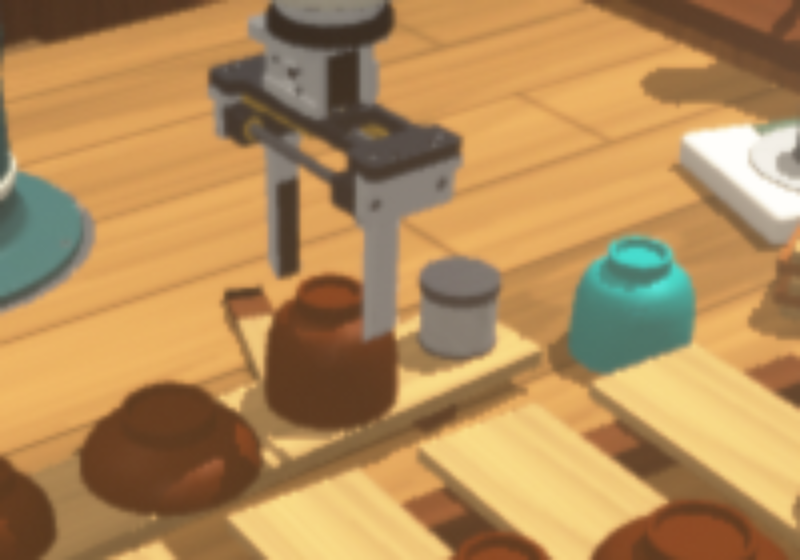

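The crop shows the fingers either side of the brown deep bowl's foot ring at (330,290), beside the tin (460,300). The turquoise look-alike at (635,300) is clear. I'll close the fingers.

>>> {"api": "play_rows", "payload": {"commands": [[[0,0,0],[0,0,0]],[[0,0,0],[0,0,0]],[[0,0,0],[0,0,0]],[[0,0,0],[0,0,0]],[[0,0,0],[0,0,0]],[[0,0,0],[0,0,0]],[[0,0,0],[0,0,0]],[[0,0,0],[0,0,0]]], "gripper": -1, "force": 20}}

```text
time: 5.72
ee_pos: [0.4265, 0.1158, 0.3012]
eef_rot: [-3.141, -0.0, 1.573]
ft_force: [-0.2, -0.2, 0.2]
finger_gap: 0.479
grip_force: 20.0
```

>>> {"api": "play_rows", "payload": {"commands": [[[0,0,-0.2],[0,0,0]],[[0,0,-0.5],[0,0,0]],[[0,0,-0.85],[0,0,0]],[[0,0,-0.85],[0,0,0]],[[-0.757,1,-0.85],[0,0,0.001]],[[-0.757,1,-0.85],[0,0,0.001]],[[-0.757,1,-0.85],[0,0,0.001]],[[-0.757,1,-0.85],[0,0,0.001]],[[-0.757,1,-0.85],[0,0,0.001]],[[-0.757,1,-0.85],[0,0,0.001]]]}}

```text
time: 6.98
ee_pos: [0.5761, 0.0037, 0.4286]
eef_rot: [-3.141, 0.0, 1.573]
ft_force: [0.2, 0.6, -0.7]
finger_gap: 0.481
grip_force: 20.0
```

```bash
python3 go.py .6055 .0027 .335
```

```text
6.975 [0.5761 0.0037 0.4286] gap 0.48069796057173897 shift [-0.007  0.196  0.624] turn [-0.0002  0.0001  0.0016]
```

>>> {"api": "play_rows", "payload": {"commands": [[[-0.007,0.196,0.1],[0,0,0.001]],[[-0.007,0.196,0.35],[0,0,0.001]],[[-0.007,0.196,0.5],[0,0,0.001]],[[-0.007,0.196,0.58],[0,0,0.001]],[[-0.007,0.196,0.6],[0,0,0.001]],[[-0.007,0.196,0.6],[0,0,0.001]],[[-0.007,0.196,0.6],[0,0,0.001]]]}}

```text
time: 7.85
ee_pos: [0.6063, 0.0017, 0.3395]
eef_rot: [3.14, 0.0, 1.57]
ft_force: [0.3, 0.7, -0.3]
finger_gap: 0.48
grip_force: 20.0
```

```bash
python3 go.py .6055 .0027 .335
```

```text
7.85 [0.6063 0.0017 0.3395] gap 0.48008817305637297 shift [ 0.007 -0.005  0.03 ] turn [ 0.0007  0.     -0.0004]
```

>>> {"api": "play_rows", "payload": {"commands": [[[0.006,-0.005,0.01],[0,0,0]],[[0.006,-0.005,0.02],[0,0,0]],[[0.006,-0.005,0.027],[0,0,0]],[[0.006,-0.005,0.032],[0,0,0]],[[0.006,-0.005,0.032],[0,0,0]]]}}

```text
time: 8.48
ee_pos: [0.6055, 0.0027, 0.335]
eef_rot: [3.141, 0.0, 1.57]
ft_force: [-5.5, -2.0, 17.9]
finger_gap: 0.483
grip_force: 20.0
```

>>> {"api": "play_rows", "payload": {"commands": [[[0,0,-0.004],[0,0,0]],[[0,0,-0.004],[0,0,0]]]}}

```text
time: 8.72
ee_pos: [0.6055, 0.0026, 0.3351]
eef_rot: [3.141, 0.0, 1.57]
ft_force: [-3.0, -1.1, 9.0]
finger_gap: 0.481
grip_force: 20.0
```

>>> {"api": "play_rows", "payload": {"commands": [[[0,0,0],[0,0,0]],[[0,0,0],[0,0,0]],[[0,0,0],[0,0,0]],[[0,0,0],[0,0,0]],[[0,0,-0.3],[0,0,0]],[[0,0,-0.8],[0,0,0]],[[0,-0.3,-0.8],[0,0,0]],[[-0.8,-1,-0.8],[0,0,0]],[[-0.8,-1,-0.8],[0,0,0]],[[-0.8,-1,-0.8],[0,0,0]],[[-0.8,-1,-0.8],[0,0,0]],[[-0.8,-1,-0.8],[0,0,0]]], "gripper": 1}}

```text
time: 10.22
ee_pos: [0.4557, -0.1169, 0.4546]
eef_rot: [3.141, -0.0, 1.571]
ft_force: [0.9, 1.3, -0.1]
finger_gap: 0.994
grip_force: 0.0
```

```bash
cat > chk.py <<'E'
from wr import *
import sys,warnings; warnings.simplefilter('ignore')
B=dict(A)
F=dict(soup=(.5989,-.1325),deep=(.6055,.0022),flat=(.6120,.1370),cup=(.6185,.2719))
import meas
P,f=wcloud()
for k in sys.argv[1:]:   # placed bowl: same base as rack
    D[k+'F']=D[k]
    meas.D[k+'F']=D[k]
    s,dd,ft,N,dz=ring(P,f,np.array(F[k]),k+'F_t') if 0 else meas.ring(P,f,np.array(F[k]),k+'_t')
    print(k,'placed',np.round(s,4),'want',F[k],N,round(dz*1e3,1))
for k in B:
    if k in sys.argv[1:]: continue
    s,dd,ft,N,dz=ring(P,f,np.array(B[k]),k)
    if N>150: print(k,np.round(s,4),round(dd),ft,N)
E
python3 chk.py deep; python3 go.py .4338 -.0141 .263
```

```text
deep placed [0.6054 0.0021] want (0.6055, 0.0022) 666 -0.2
cup [ 0.4395 -0.1442] 37 36.0 392
flat [ 0.4334 -0.0145] 61 60.0 741
soup_t [ 0.7342 -0.139 ] 49 48.0 421
deep_t [ 0.7412 -0.0045] 47 46.0 432
flat_t [0.7478 0.1283] 61 60.0 287
10.275 [ 0.4558 -0.1166  0.4545] gap 0.9980170463219739 shift [ 0.683 -0.147  1.277] turn [ 0.0002 -0.0002  0.0004]
```

The deep bowl is placed within 1 mm. The cup is next.

>>> {"api": "play_rows", "payload": {"commands": [[[-0.18,-0.105,0.3],[0,0,0]],[[-0.18,-0.105,0.6],[0,0,0]],[[-0.18,-0.105,0.9],[0,0,0]],[[-0.18,-0.105,0.9],[0,0,0]],[[-0.18,-0.105,0.9],[0,0,0]],[[-0.18,-0.105,0.9],[0,0,0]]]}}

```text
time: 11.02
ee_pos: [0.4402, -0.1443, 0.3211]
eef_rot: [3.139, 0.001, 1.57]
ft_force: [0.0, 1.0, -0.5]
finger_gap: 1.0
grip_force: 0.0
```

```bash
python3 go.py .44 -.1438 .271
```

```text
11.025 [ 0.4402 -0.1443  0.3211] gap 1.0002790436431725 shift [ 0.003 -0.002  0.334] turn [ 0.0014  0.0007 -0.0002]
```

>>> {"api": "play_rows", "payload": {"commands": [[[0.003,-0.001,0.2],[0,0,0]],[[0.003,-0.001,0.3],[0,0,0]],[[0.003,-0.001,0.33],[0,0,0]],[[0.003,-0.001,0.333],[0,0,0]],[[0.003,-0.001,0.333],[0,0,0]]]}}

```text
time: 11.65
ee_pos: [0.4397, -0.144, 0.2701]
eef_rot: [3.141, 0.0, 1.57]
ft_force: [-0.3, -0.5, -0.4]
finger_gap: 1.001
grip_force: 0.0
```

>>> {"api": "play_rows", "payload": {"commands": [[[0,0,0],[0,0,0]],[[0,0,0],[0,0,0]],[[0,0,0],[0,0,0]],[[0,0,0],[0,0,0]],[[0,0,0],[0,0,0]],[[0,0,0],[0,0,0]],[[0,0,0],[0,0,0]],[[0,0,0],[0,0,0]]], "gripper": -1}}

```text
time: 12.65
ee_pos: [0.4394, -0.1439, 0.2695]
eef_rot: [-3.141, -0.0, 1.57]
ft_force: [-0.7, 0.6, -0.2]
finger_gap: 0.378
grip_force: 20.0
```

>>> {"api": "play_rows", "payload": {"commands": [[[0,0,-0.2],[0,0,0]],[[0,0,-0.5],[0,0,0]],[[0,0,-0.9],[0,0,0]],[[0.2,0,-1],[0,0,0]],[[1,0.2,-1],[0,0,0]],[[1,0.2,-1],[0,0,0]],[[1,0.2,-1],[0,0,0]],[[1,0.2,-1],[0,0,0]]]}}

```text
time: 13.65
ee_pos: [0.4694, 0.0057, 0.4193]
eef_rot: [-3.141, 0.0, 1.57]
ft_force: [-0.2, 0.4, -0.1]
finger_gap: 0.376
grip_force: 20.0
```

>>> {"api": "play_rows", "payload": {"commands": [[[1,0.5,0],[0,0,0]],[[1,0.5,0],[0,0,0]],[[1,0.5,0],[0,0,0]],[[1,0.5,0],[0,0,0]],[[1,0.5,0],[0,0,0]]]}}

```text
time: 14.28
ee_pos: [0.5447, 0.1545, 0.4191]
eef_rot: [-3.141, 0.001, 1.568]
ft_force: [-0.2, -0.6, -0.1]
finger_gap: 0.374
grip_force: 20.0
```

>>> {"api": "play_rows", "payload": {"commands": [[[0.77,0.49,0],[0,0,0]],[[0.77,0.49,0],[0,0,0]],[[0.77,0.49,0],[0,0,0]],[[0.77,0.49,0],[0,0,0]],[[0.77,0.49,0],[0,0,0]]]}}

```text
time: 14.9
ee_pos: [0.6182, 0.2694, 0.4198]
eef_rot: [3.141, 0.001, 1.568]
ft_force: [-0.4, 0.5, -0.1]
finger_gap: 0.38
grip_force: 20.0
```

```bash
python3 go.py .6185 .2719 .304
```

```text
14.9 [0.6182 0.2694 0.4198] gap 0.3798898388729748 shift [0.017 0.002 0.772] turn [ 0.0003  0.0007 -0.0017]
```

>>> {"api": "play_rows", "payload": {"commands": [[[0.017,0.002,0.3],[0,0,-0.001]],[[0.017,0.002,0.55],[0,0,-0.001]],[[0.017,0.002,0.7],[0,0,-0.001]],[[0.017,0.002,0.74],[0,0,-0.001]],[[0.017,0.002,0.745],[0,0,-0.001]],[[0.017,0.002,0.745],[0,0,-0.001]]]}}

```text
time: 15.65
ee_pos: [0.6187, 0.2742, 0.309]
eef_rot: [3.14, -0.001, 1.572]
ft_force: [-0.8, -0.1, -0.6]
finger_gap: 0.378
grip_force: 20.0
```

```bash
python3 go.py .6185 .2719 .304
```

```text
15.65 [0.6187 0.2742 0.309 ] gap 0.3775864591063047 shift [-0.015 -0.001  0.033] turn [ 0.0009 -0.0004  0.0005]
```

>>> {"api": "play_rows", "payload": {"commands": [[[-0.015,-0.001,0.005],[0,0,0]],[[-0.015,-0.001,0.015],[0,0,0]],[[-0.015,-0.001,0.022],[0,0,0]],[[-0.015,-0.001,0.028],[0,0,0]],[[-0.015,-0.001,0.028],[0,0,0]]]}}

```text
time: 16.27
ee_pos: [0.6183, 0.2718, 0.3035]
eef_rot: [-3.141, -0.0, 1.572]
ft_force: [-0.3, 0.0, 0.9]
finger_gap: 0.38
grip_force: 20.0
```

>>> {"api": "play_rows", "payload": {"commands": [[[0,0,0.003],[0,0,0]],[[0,0,0.003],[0,0,0]],[[0,0,0.003],[0,0,0]]]}}

```text
time: 16.65
ee_pos: [0.6183, 0.2718, 0.3035]
eef_rot: [3.142, 0.0, 1.572]
ft_force: [-2.0, -1.5, 6.1]
finger_gap: 0.378
grip_force: 20.0
```

>>> {"api": "play_rows", "payload": {"commands": [[[0,0,0],[0,0,0]],[[0,0,0],[0,0,0]],[[0,0,0],[0,0,0]],[[0,0,0],[0,0,0]],[[0,0,-0.3],[0,0,0]],[[0,0,-0.8],[0,0,0]],[[0,-0.3,-0.8],[0,0,0]],[[-1,-1,-0.8],[0,0,0]],[[-1,-1,-0.8],[0,0,0]],[[-1,-1,-0.8],[0,0,0]],[[-1,-1,-0.8],[0,0,0]],[[-1,-1,-0.8],[0,0,0]],[[-1,-1,-0.8],[0,0,0]]], "gripper": 1}}

```text
time: 18.27
ee_pos: [0.4689, 0.1226, 0.4231]
eef_rot: [-3.142, -0.001, 1.573]
ft_force: [0.5, 0.2, 0.7]
finger_gap: 0.996
grip_force: 0.0
```

```bash
python3 chk.py deep cup; python3 go.py .4338 -.0141 .333
```

```text
deep placed [ 0.5895 -0.0109] want (0.6055, 0.0022) 28 -0.1
cup placed [0.6183 0.2709] want (0.6185, 0.2719) 489 -0.2
flat [ 0.4337 -0.0114] 59 60.0 296
flat_t [0.7477 0.1306] 62 60.0 560
cup_t [0.7542 0.2651] 39 36.0 329
18.325 [0.4688 0.1226 0.423 ] gap 0.9998520285399002 shift [-0.911 -0.236  0.599] turn [-0.0002 -0.0006  0.0017]
```

>>> {"api": "play_rows", "payload": {"commands": [[[-0.911,-0.236,0.1],[0,0,0.0015]],[[-0.911,-0.236,0.1],[0,0,0.0015]],[[-0.911,-0.236,0.4],[0,0,0.0015]],[[-0.911,-0.236,0.6],[0,0,0.0015]],[[-0.911,-0.236,0.6],[0,0,0.0015]],[[-0.911,-0.236,0.6],[0,0,0.0015]],[[-0.911,-0.236,0.6],[0,0,0.0015]]]}}

```text
time: 19.2
ee_pos: [0.4337, -0.0147, 0.3342]
eef_rot: [3.14, 0.0, 1.57]
ft_force: [-0.2, 0.5, -0.2]
finger_gap: 0.997
grip_force: 0.0
```

```bash
python3 go.py .4338 -.0141 .263
```

```text
19.2 [ 0.4337 -0.0147  0.3342] gap 0.9966563716939794 shift [ 0.004 -0.     0.475] turn [ 0.001   0.0002 -0.0004]
```

>>> {"api": "play_rows", "payload": {"commands": [[[0.003,0,0.2],[0,0,0]],[[0.003,0,0.38],[0,0,0]],[[0.003,0,0.45],[0,0,0]],[[0.003,0,0.468],[0,0,0]],[[0.003,0,0.468],[0,0,0]]]}}

```text
time: 19.82
ee_pos: [0.4335, -0.0145, 0.2636]
eef_rot: [3.141, 0.0, 1.569]
ft_force: [-0.1, -0.2, 0.2]
finger_gap: 1.0
grip_force: 0.0
```

>>> {"api": "play_rows", "payload": {"commands": [[[0,0,0],[0,0,0]],[[0,0,0],[0,0,0]],[[0,0,0],[0,0,0]],[[0,0,0],[0,0,0]],[[0,0,0],[0,0,0]],[[0,0,0],[0,0,0]],[[0,0,0],[0,0,0]],[[0,0,0],[0,0,0]]], "gripper": -1}}

```text
time: 20.82
ee_pos: [0.4332, -0.0146, 0.263]
eef_rot: [-3.142, 0.0, 1.569]
ft_force: [-0.6, -0.4, 5.4]
finger_gap: 0.634
grip_force: 20.0
```

>>> {"api": "play_rows", "payload": {"commands": [[[0,0,-0.2],[0,0,0]],[[0,0,-0.5],[0,0,0]],[[0,0,-0.9],[0,0,0]],[[0.2,0,-1],[0,0,0]],[[1,0.9,-1],[0,0,0]],[[1,0.9,-1],[0,0,0]],[[1,0.9,-1],[0,0,0]],[[1,0.9,-1],[0,0,0]],[[1,0.9,-1],[0,0,0]],[[1,0.9,-1],[0,0,0]],[[1,0.9,-1],[0,0,0]]]}}

```text
time: 22.2
ee_pos: [0.5681, 0.1344, 0.4133]
eef_rot: [3.141, 0.001, 1.568]
ft_force: [0.3, -0.2, -0.2]
finger_gap: 0.634
grip_force: 20.0
```

```bash
python3 go.py .6120 .1365 .2972
```

```text
22.2 [0.5681 0.1344 0.4133] gap 0.6335194140435566 shift [0.015 0.292 0.774] turn [ 0.0004  0.0004 -0.0016]
```

>>> {"api": "play_rows", "payload": {"commands": [[[0.013,0.292,0.05],[0,0,-0.001]],[[0.013,0.292,0.3],[0,0,-0.001]],[[0.013,0.292,0.55],[0,0,-0.001]],[[0.013,0.292,0.7],[0,0,-0.001]],[[0.013,0.292,0.74],[0,0,-0.001]],[[0.013,0.292,0.745],[0,0,-0.001]],[[0.013,0.292,0.745],[0,0,-0.001]],[[0.013,0.292,0.745],[0,0,-0.001]]]}}

```text
time: 23.2
ee_pos: [0.6124, 0.1372, 0.302]
eef_rot: [3.14, -0.0, 1.571]
ft_force: [-0.5, -0.4, -0.2]
finger_gap: 0.635
grip_force: 20.0
```

```bash
python3 go.py .6120 .1365 .2972
```

```text
23.2 [0.6124 0.1372 0.302 ] gap 0.6346980136128172 shift [-0.004 -0.003  0.032] turn [ 0.0008 -0.0001  0.0001]
```

>>> {"api": "play_rows", "payload": {"commands": [[[-0.004,-0.003,0.007],[0,0,0]],[[-0.004,-0.003,0.016],[0,0,0]],[[-0.004,-0.003,0.023],[0,0,0]],[[-0.004,-0.003,0.028],[0,0,0]],[[-0.004,-0.003,0.028],[0,0,0]]]}}

```text
time: 23.82
ee_pos: [0.6117, 0.1365, 0.297]
eef_rot: [-3.141, 0.0, 1.571]
ft_force: [-2.3, -0.5, 2.4]
finger_gap: 0.63
grip_force: 20.0
```

>>> {"api": "play_rows", "payload": {"commands": [[[0,0,0],[0,0,0]],[[0,0,0],[0,0,0]],[[0,0,0],[0,0,0]],[[0,0,0],[0,0,0]],[[0,0,-0.3],[0,0,0]],[[0,0,-0.8],[0,0,0]],[[0,-0.3,-0.8],[0,0,0]],[[-1,-1,-0.9],[0,0,0]],[[-1,-1,-0.9],[0,0,0]],[[-1,-1,-0.9],[0,0,0]],[[-1,-1,-0.9],[0,0,0]],[[-1,-1,-0.9],[0,0,0]],[[-1,-1,-0.9],[0,0,0]]], "gripper": 1}}

```text
time: 25.45
ee_pos: [0.4623, -0.0124, 0.4319]
eef_rot: [-3.142, -0.001, 1.573]
ft_force: [-0.3, 0.3, -0.3]
finger_gap: 0.996
grip_force: 0.0
```

```bash
python3 chk.py flat deep cup
```

```text
flat placed [0.6118 0.1365] want (0.612, 0.137) 800 -0.3
deep placed [0.6055 0.0023] want (0.6055, 0.0022) 754 -0.2
cup placed [0. 0.] want (0.6185, 0.2719) 0 nan
deep_t [ 0.7411 -0.004 ] 47 46.0 441
flat_t [0.7475 0.1299] 61 60.0 549
```

>>> {"api": "play_rows", "payload": {"commands": [[[-1,-0.05,0],[0,0,0]],[[-1,-0.05,0],[0,0,0]],[[-1,-0.05,0],[0,0,0]],[[-1,-0.05,0],[0,0,0]],[[-1,-0.05,0],[0,0,0]]]}}

```text
time: 26.12
ee_pos: [0.4548, -0.1622, 0.4318]
eef_rot: [-3.141, -0.001, 1.573]
ft_force: [-1.2, 0.4, -0.1]
finger_gap: 0.999
grip_force: 0.0
```

```bash
python3 chk.py flat deep cup;python3 go.py .4455 -.2738 .359
```

```text
flat placed [0. 0.] want (0.612, 0.137) 0 nan
deep placed [0.6056 0.0018] want (0.6055, 0.0022) 733 -0.3
cup placed [0. 0.] want (0.6185, 0.2719) 0 nan
soup [ 0.4457 -0.2735] 49 48.0 409
soup_t [ 0.7344 -0.1391] 50 48.0 468
deep_t [ 0.741  -0.0046] 49 46.0 446
26.175 [ 0.4548 -0.1621  0.4319] gap 0.9998771510011883 shift [-0.745 -0.064  0.485] turn [-0.0001 -0.0003  0.0016]
```

>>> {"api": "play_rows", "payload": {"commands": [[[-0.745,-0.064,0.05],[0,0,0.0015]],[[-0.745,-0.064,0.15],[0,0,0.0015]],[[-0.745,-0.064,0.4],[0,0,0.0015]],[[-0.745,-0.064,0.485],[0,0,0.0015]],[[-0.745,-0.064,0.485],[0,0,0.0015]],[[-0.745,-0.064,0.485],[0,0,0.0015]],[[-0.745,-0.064,0.485],[0,0,0.0015]]]}}

```text
time: 27.05
ee_pos: [0.4451, -0.275, 0.3603]
eef_rot: [3.14, 0.001, 1.569]
ft_force: [-0.0, 0.2, -0.4]
finger_gap: 0.997
grip_force: 0.0
```

```bash
python3 go.py .4455 -.2738 .2895
```

```text
27.05 [ 0.4451 -0.275   0.3603] gap 0.9965551751414506 shift [0.009 0.002 0.472] turn [ 0.0008  0.0007 -0.0011]
```

>>> {"api": "play_rows", "payload": {"commands": [[[0.007,0.002,0.2],[0,0,0]],[[0.007,0.002,0.38],[0,0,0]],[[0.007,0.002,0.45],[0,0,0]],[[0.007,0.002,0.468],[0,0,0]],[[0.007,0.002,0.468],[0,0,0]]]}}

```text
time: 27.68
ee_pos: [0.4453, -0.2743, 0.2897]
eef_rot: [3.141, 0.001, 1.569]
ft_force: [-0.3, 0.2, 0.9]
finger_gap: 0.997
grip_force: 0.0
```

>>> {"api": "play_rows", "payload": {"commands": [[[0,0,0],[0,0,0]],[[0,0,0],[0,0,0]],[[0,0,0],[0,0,0]],[[0,0,0],[0,0,0]],[[0,0,0],[0,0,0]],[[0,0,0],[0,0,0]],[[0,0,0],[0,0,0]],[[0,0,0],[0,0,0]]], "gripper": -1}}

```text
time: 28.68
ee_pos: [0.4451, -0.2742, 0.289]
eef_rot: [-3.142, -0.0, 1.569]
ft_force: [0.3, 0.4, 0.0]
finger_gap: 0.505
grip_force: 20.0
```

>>> {"api": "play_rows", "payload": {"commands": [[[0,0,-0.2],[0,0,0]],[[0,0,-0.5],[0,0,0]],[[0,0,-0.9],[0,0,0]],[[0.2,0,-0.9],[0,0,0]],[[0.94,1,-0.9],[0,0,0]],[[0.94,1,-0.9],[0,0,0]],[[0.94,1,-0.9],[0,0,0]],[[0.94,1,-0.9],[0,0,0]],[[0.94,1,-0.9],[0,0,0]],[[0.94,1,-0.9],[0,0,0]],[[0.94,1,-0.9],[0,0,0]]]}}

```text
time: 30.05
ee_pos: [0.5948, -0.1345, 0.4242]
eef_rot: [3.142, 0.001, 1.567]
ft_force: [0.4, 0.1, -0.6]
finger_gap: 0.504
grip_force: 20.0
```

```bash
python3 go.py .5989 -.1329 .3232
```

```text
30.05 [ 0.5948 -0.1345  0.4242] gap 0.5042927812796172 shift [0.011 0.027 0.673] turn [ 0.      0.0004 -0.0024]
```

>>> {"api": "play_rows", "payload": {"commands": [[[0.009,0.027,0.2],[0,0,-0.002]],[[0.009,0.027,0.45],[0,0,-0.002]],[[0.009,0.027,0.6],[0,0,-0.002]],[[0.009,0.027,0.64],[0,0,-0.002]],[[0.009,0.027,0.645],[0,0,-0.002]],[[0.009,0.027,0.645],[0,0,-0.002]],[[0.009,0.027,0.645],[0,0,-0.002]]]}}

```text
time: 30.92
ee_pos: [0.5995, -0.1323, 0.328]
eef_rot: [3.141, 0.0, 1.572]
ft_force: [-1.1, -0.1, -2.2]
finger_gap: 0.502
grip_force: 20.0
```

```bash
python3 go.py .5989 -.1329 .3232
```

```text
30.925 [ 0.5995 -0.1323  0.328 ] gap 0.502067654934294 shift [-0.004 -0.004  0.032] turn [0.0007 0.0002 0.0006]
```

>>> {"api": "play_rows", "payload": {"commands": [[[-0.004,-0.004,0.007],[0,0,0]],[[-0.004,-0.004,0.016],[0,0,0]],[[-0.004,-0.004,0.023],[0,0,0]],[[-0.004,-0.004,0.028],[0,0,0]],[[-0.004,-0.004,0.029],[0,0,0]]]}}

```text
time: 31.55
ee_pos: [0.5988, -0.1328, 0.323]
eef_rot: [-3.141, 0.0, 1.572]
ft_force: [-2.8, -0.2, 3.7]
finger_gap: 0.502
grip_force: 20.0
```

>>> {"api": "play_rows", "payload": {"commands": [[[0,0,0],[0,0,0]],[[0,0,0],[0,0,0]],[[0,0,0],[0,0,0]],[[0,0,0],[0,0,0]],[[0,0,-0.3],[0,0,0]],[[0,0,-0.8],[0,0,0]],[[0,-0.3,-0.8],[0,0,0]],[[-0.6,-1,-0.8],[0,0,0]],[[-0.6,-1,-0.8],[0,0,0]],[[-0.6,-1,-0.8],[0,0,0]],[[-0.6,-1,-0.8],[0,0,0]],[[-0.6,-1,-0.8],[0,0,0]],[[-0.6,-1,-0.8],[0,0,0]]], "gripper": 1}}

```text
time: 33.17
ee_pos: [0.4498, -0.222, 0.4427]
eef_rot: [3.142, -0.001, 1.574]
ft_force: [1.2, 0.1, -0.6]
finger_gap: 1.001
grip_force: 0.0
```

```bash
python3 chk.py soup flat deep cup; python3 -c "
from h import *
c=robot.read_camera('scene');cv2.imwrite('pics/end.png',c['frame'][...,::-1])"
```

```text
soup placed [ 0.5986 -0.1331] want (0.5989, -0.1325) 713 -0.2
flat placed [0. 0.] want (0.612, 0.137) 0 nan
deep placed [ 0.6085 -0.0149] want (0.6055, 0.0022) 107 -0.3
cup placed [0. 0.] want (0.6185, 0.2719) 0 nan
soup_t [ 0.7344 -0.1394] 49 48.0 461
deep_t [ 0.741  -0.0046] 48 46.0 397
```

View pics/end.png

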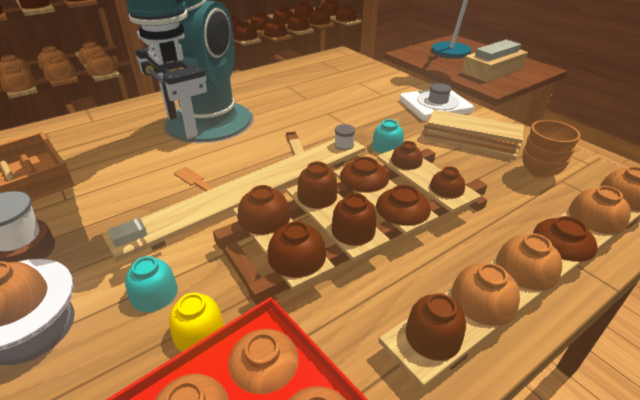

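The final view shows the front row as soup (263,210), deep (318,185), flat (365,173) and cup (407,155), each in front of its twin. The carrying board is empty and the arm is clear.

```bash
python3 -c "from rig import robot;print(robot.close_job())"
```

```text
the job is handed in; nothing more can be done
None
```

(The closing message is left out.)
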